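# Park the sprung slide of a skate-blade jig on its stop pin

### The arm

A 7-joint arm with a two-finger parallel gripper is mounted at the origin on the work surface. World frame = base frame: x ahead of the robot, y to its left, z up, the work surface at z = 0. Lengths are in m, angles in rad, forces in N, time in s.
With the tool pointing down it reaches from about 0.425 to 0.925 m from the base axis. Payload 6.8 kg.
Tool frame: the origin (TCP) lies at the very end of the fingers, on their centre line; the grasp point (between the pads) lies r.grasp_offset behind it (r.grasp_offset is the distance from the TCP to the grasp point, in m); z points along the fingers, y is the direction in which the jaws open and shut (so a half turn about z gives the same grasp; the last joint's range is limited). The gripper opens to 88 mm and grips with 3 to 60 N. Pads are 20 mm wide; open, the fingers measure 115 mm over their backs; the gripper's body (75 mm by 178 mm) begins 61 mm behind the grasp point.
Start: joints at [1.175, 0.477, 0.022, 1.555, -0.011, 1.109, -0.083], TCP at [0.192, -0.647, 0.223] pointing down, gripper open.
Joint ranges: [-2.96, 2.96], [-0.34, 2.1], [-1.41, 1.46], [0.24, 2.44], [-1.37, 4.51], [0.17, 1.92], [-2.96, 2.96]. Speed limits (rad/s): [2.39, 2.39, 3.14, 3.14, 3.14, 3.14, 3.14].

### API

Orientations are given as a unit quaternion [w, x, y, z].
In Python, from rig import r, vision, job_done gives the robot as it stands.
- The arm moves only by the tool send_rows, never from a script. Its argument "rows" is one flat list of numbers, 7 for each row, row after row: the shift along the tool's x, y, z scaled (see below), then the turn, a rotation vector about the tool's x, y, z scaled (see below), then the closure in counts, from 0 (fully open) to 255 (shut). A call has 1 to 8 rows; each row shifts and turns the commanded pose from where the row before left it, along the tool's axes as they then stand; what a row does not reach is not made up. The controller multiplies each number of a shift by 4 cm and each number of a turn by 0.15 rad. A row lasts 1/10 s, in which the tool goes at most 50 mm and 8.59 degrees, less where a joint would pass 70% of its speed; a pose out of reach is approached as far as the arm can. A call with a number of a shift or a turn outside -1 to 1 is refused whole. A call with a gripper value outside its range is refused whole. The fingers move at their own pace and stop on an object; "squeeze" is the grip in N (left out, the last holds). Time passes only in rows, so rows that do not move let the fingers close. It gives the time, the measured TCP pose, the force and the opening at its end, in the units of the state.
- r.get_state(): the state, without advancing time (a new reading comes with each control period).
- vision.camera(name): name is "scene" or "top" or "wrist"; returns a dict with "pixels" (400x640x3 uint8, red, green, blue), "z_map" (400x640 float32, m along the optical axis (not along the pixel's ray), 0 where there is no reading), "vfov" (degrees; the focal length in pixels is half the picture's height over the tangent of half this angle, whatever the lens; pixels are square), "cx", "cy" (the principal point, pixels), "cam_to_world" (4x4, takes a point from camera to world coordinates). Camera axes: x right, y down, z forward; pixel columns grow to the right and rows downward; lengths in m; the calibration is good to about 2 mm. A picture is of the moment at which its call begins.
- job_done(): hands the job in, once; it reports no verdict.
The state is a dict: "time": time; "joints": joint angles; "dq": joint speeds; "effort": joint torques, N m; "eef_pos": TCP position; "eef_rot": TCP orientation; "ft_force": force on the tool from outside, world axes, zero at the start; "moment": the same for the moment, N m; "gripper_width": opening from 0.0 (shut) to 1.0 (fully open).
Only numpy, scipy, OpenCV 4.12 (cv2) and the standard library are available. Lean on these libraries where they do the work, as an engineer would, in place of code of your own. Each camera call takes 0.05 s, during which the arm holds its last target. There are 200 camera calls.

### The job

Open the blade jig for the next skate: with your fingertips push the sprung aluminium slide away along the jig until the stop pin has dropped in behind its catch, then let go so that it springs back and stays latched on the pin at its middle position. Stop short of the end stop, do not touch the stop pin, grip or lift nothing, and leave the loose runner, the wax jar and the hone where they are.

Things in the scene. Friction and masses are not known exactly. Their poses are not given: they have to be found in the camera images.
- jig: The fixed jig: grey base plate 340 x 150 mm, 12 mm thick, with a 40 mm wide way along its middle (top 16 mm up). Origin on the bench top, midway across the plate, which spans x = -160 to +180 mm. x is the direction the slide is pushed (roughly away from the robot), z is up. A steel bridge over x = 76 to 104 mm, 66 mm wide, top 62 mm up, carries the stop pin.
- slide (a joint): Travel of the sprung slide, m along the jig's +x. 0 = home, where its spring holds it at the start; 0.040 = middle, latched; 0.080 = end stop. Once past 0.040 the pin has dropped behind the catch and the slide cannot go back below 0.040; let go earlier, it springs home. The spring pushes back with about 6 N at home, 10 N at 0.040, 14 N at the end.
- push_face (a point): Centre of the slide block's flat near face, 38 mm above the bench; moves with the slide; axes as the jig's. At home at x = -100 mm, y = 0 of the jig. The slide is a solid aluminium block, 90 mm along x, 100 mm across, from 16 to 60 mm above the bench, a black slot line across its top; a 30 mm wide tail bar with the ramped steel catch runs from it under the bridge.
- stop_pin: Sprung vertical stop pin in the bridge, 10 mm thick, with a round steel head 22 mm across, 14 mm high. Origin: lower tip, at x = 90 mm, y = 0 of the jig, 31 mm above the bench when down (head 62 to 76 mm up). The catch lifts it about 9 mm as the slide passes below; it drops again by itself at 0.040 of travel. Not to be touched.
- end_stop (a point): Middle of the near face of the end stop, a dark steel wall 130 mm wide and 60 mm high at x = 164 mm of the jig; the point is 36 mm above the bench. The slide's tail bar meets it at 0.080 of travel. Two 10 mm guide rods, 48 mm either side of the middle, 34 mm up, run to it from the slide.
- runner_mid (a point): Middle of a loose steel skate runner beside the jig: 200 mm along its own x, 24 mm wide at its feet, 30 mm high; the point is 17 mm above the bench. Leave it.
- jar_mid (a point): Middle of a loose wax jar with a black cap, about 52 mm across and 65 mm high; the point is 33 mm above the bench. Leave it.
- hone_mid (a point): Middle of a loose grey hone stone, 100 mm along its own x, 36 mm wide, 24 mm high; the point is 12 mm above the bench. Leave it.

How it is judged:
By the outcome, as a careful person would: the job done as asked, in the order asked, and still so for the second after the job is handed in, with the robot touching nothing.
It also fails if it takes over 38 s, if anything falls off the work surface, if the arm or the gripper's body presses on something with over 40 N, if the wrist force passes 120 N, or if a joint passes its speed limit or range.

## Working session

There is one attempt and no reset: what is moved stays moved. The work goes in short steps, Python scripts to look and compute and a tool call to move; the robot and the scene stay as the last step left them, time stands still between calls to the robot, and variables do not carry over. Pictures are saved under pics/ and viewed, about 8 in all and at most 12, crops included, and the job is handed in when it is done.

Besides the shell and the picture viewer there is one more tool, called after "Emit:" by a JSON object that holds its "fn" and its "kwargs". send_rows: Moves the arm, as the interface text tells. Shifts and turns lie within -1 to 1; 1 stands for 4 cm of shift or 0.15 rad of turn. Its arguments: {"type":"object","properties":{"rows":{"type":"array","items":{"type":"number"}},"squeeze":{"type":"number"}},"required":["rows"]}

```bash
mkdir -p pics; ls; cat > h.py <<'E'
import numpy as np, cv2
from rig import r, vision, job_done
def snap(n,f):
    c=vision.camera(n); cv2.imwrite(f"pics/{f}.png",c["pixels"][:,:,::-1]); np.savez(f"pics/{f}.npz",**c); return c
def world(c,u=None,v=None):
    z=c["z_map"]; f=z.shape[0]/2/np.tan(np.radians(c["vfov"])/2)
    V,U=np.mgrid[:z.shape[0],:z.shape[1]]
    P=np.stack([(U-c["cx"])/f*z,(V-c["cy"])/f*z,z],-1)
    T=np.array(c["cam_to_world"]); return P@T[:3,:3].T+T[:3,3]
E
python3 - <<'E'
from h import *
for n in("top","scene"):
    c=snap(n,n+"0"); print(n,c["vfov"],c["cx"],c["cy"],np.round(c["cam_to_world"],3).tolist())
s=r.get_state(); print(s["eef_pos"],s["eef_rot"],s["ft_force"],s["gripper_width"],s["time"],r.grasp_offset)
E
```

```text
pics
top 55.61194412359272 313.19303197270926 202.9007300912966 [[-0.037, -0.979, 0.203, 0.413], [-0.999, 0.036, -0.008, 0.046], [0.0, -0.203, -0.979, 0.873], [0.0, 0.0, 0.0, 1.0]]
scene 54.08255332132879 319.4489409322833 201.94000172917364 [[0.03, 0.68, -0.732, 1.203], [0.999, -0.007, 0.035, 0.013], [0.019, -0.733, -0.68, 0.639], [0.0, 0.0, 0.0, 1.0]]
[ 0.19141412 -0.64672751  0.2217907 ] [-8.00063824e-04  9.89663159e-01  1.43409068e-01 -1.75298586e-04] [ 0.63013463  0.87666263 -0.42288473] 1.001189401424376 0.1 0.0187
```

View pics/top0.png

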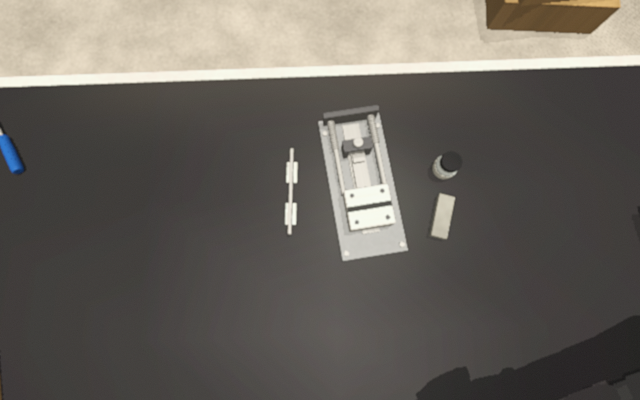

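View pics/scene0.png

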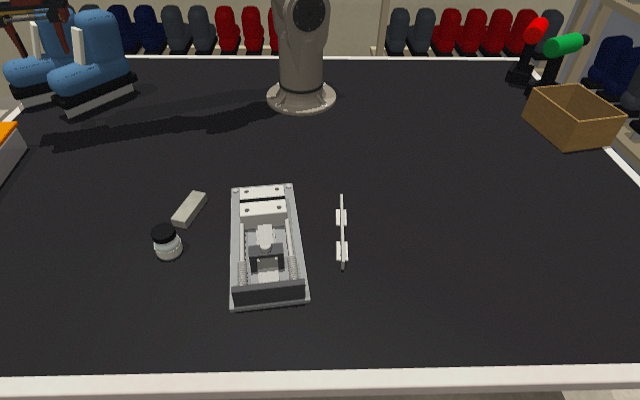

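The top view shows the jig plate with near corners at about (344,260) and (407,250). The slide block spans about (345,190) to (395,228), and the pin head is near (358,143). The runner is at (291,190), the jar at (447,166) and the hone at (443,216). The scene view agrees with this.

```bash
python3 - <<'E'
from h import *
for n in("top0","scene0"):
    c=dict(np.load(f"pics/{n}.npz")); W=world(c); T=c["cam_to_world"]; f=200/np.tan(np.radians(c["vfov"])/2)
    def ray(p,h):
        d=T[:3,:3]@np.array([(p[0]-c["cx"])/f,(p[1]-c["cy"])/f,1]); return (T[:3,3]+d*(h-T[2,3])/d[2])
    roi=(W[...,0]>.3)&(W[...,0]<.8)&(abs(W[...,1])<.25)&(c["z_map"]>0)
    # slide top
    for nm,lo,hi,h in(("hi",.052,.068,.060),("plate",.006,.020,.012),("low all",.006,.2,.03)):
        m=(roi&(W[...,2]>lo)&(W[...,2]<hi)).astype(np.uint8)
        cs,_=cv2.findContours(m,cv2.RETR_EXTERNAL,cv2.CHAIN_APPROX_NONE)
        for k in cs:
            if cv2.contourArea(k)<60: continue
            P=np.array([ray(p,h)[:2] for p in k[:,0]],np.float32)
            b=cv2.minAreaRect(P); print(n,nm,cv2.contourArea(k),np.round(cv2.boxPoints(b),4).tolist(),np.round(b[1],3),round(b[2],2), "zmed",round(float(np.median(W[...,2][cv2.drawContours(np.zeros_like(m),[k],-1,1,-1)>0])),4))
    g=(W[...,2]>.068)&roi; print(n,"above68",g.sum(),W[g].mean(0) if g.any() else None, W[g].max(0) if g.any() else None)
E
```

```text
top0 hi 1781.0 [[0.5185999870300293, -0.038100000470876694], [0.531000018119812, -0.1379999965429306], [0.6207000017166138, -0.12690000236034393], [0.6082000136375427, -0.027000000700354576]] [0.09  0.101] 7.09 zmed 0.0607
top0 hi 258.0 [[0.6937999725341797, -0.033799998462200165], [0.7028999924659729, -0.10080000013113022], [0.7335000038146973, -0.0966000035405159], [0.7243000268936157, -0.02969999983906746]] [0.031 0.068] 7.79 zmed 0.0623
top0 hi 274.0 [[0.7753999829292297, 0.008200000040233135], [0.7892000079154968, -0.1193000003695488], [0.8075000047683716, -0.11729999631643295], [0.7936999797821045, 0.010200000368058681]] [0.018 0.128] 6.19 zmed 0.0601
top0 plate 376.0 [[0.628000020980835, -0.09539999812841415], [0.631600022315979, -0.12430000305175781], [0.7299000024795532, -0.11190000176429749], [0.7263000011444092, -0.08299999684095383]] [0.099 0.029] 7.17 zmed 0.0128
top0 plate 900.5 [[0.6205000281333923, -0.03590000048279762], [0.6301000118255615, -0.11909999698400497], [0.7968000173568726, -0.10000000149011612], [0.7871999740600586, -0.01679999940097332]] [0.168 0.084] 6.5
[... 2659 characters left out ...]
991607666, 0.07980000227689743], [0.7366999983787537, 0.08739999681711197], [0.5213000178337097, 0.09870000183582306]] [0.008 0.216] 87.01 zmed 0.029
scene0 low all 292.5 [[0.5076000094413757, -0.2467000037431717], [0.6172999739646912, -0.2485000044107437], [0.6177999973297119, -0.2160000056028366], [0.5080999732017517, -0.2143000066280365]] [0.032 0.11 ] 89.08 zmed 0.0225
scene0 low all 7799.0 [[0.47760000824928284, -0.019899999722838402], [0.4952999949455261, -0.1639000028371811], [0.8255000114440918, -0.12319999933242798], [0.8077999949455261, 0.02070000022649765]] [0.333 0.145] 7.01 zmed 0.0298
scene0 above68 101 [ 0.71440082 -0.06438895  0.07422448] [ 0.72350921 -0.05477667  0.07770679]
```

The jig yaw is about 7.05°. The push face centre is at about (0.525, -0.088), and the pin at about (0.714, -0.065). Next I turn the tool to the jig yaw, close the fingers, and move to a point about 25 mm behind the face.

Emit:
{"fn": "send_rows", "kwargs": {"rows": [0,0,0,0,0,0.55,255,0,0,0,0,0,0.55,255,0.45,-0.64,0,0,0,0,255,0.45,-0.64,0,0,0,0,255,0.45,-0.64,0,0,0,0,255,0.45,-0.64,0,0,0,0,255,0.45,-0.64,0,0,0,0,255,0.45,-0.64,0,0,0,0,255], "squeeze": 5}}

```text
time: 0.9
eef_pos: [0.2803, -0.4801, 0.2223]
eef_rot: [-0.0, 0.998, 0.061, -0.0]
ft_force: [0.6, -0.3, -0.9]
gripper_width: 0.308
```

Emit:
{"fn": "send_rows", "kwargs": {"rows": [0.45,-0.64,0,0,0,0,255,0.45,-0.64,0,0,0,0,255,0.45,-0.64,0,0,0,0,255,0.45,-0.64,0,0,0,0,255,0.45,-0.64,0,0,0,0,255,0.45,-0.64,0,0,0,0,255,0.45,-0.64,0,0,0,0,255,0,0,0,0,0,0,255]}}

```text
time: 1.7
eef_pos: [0.3851, -0.2843, 0.2225]
eef_rot: [-0.001, 0.998, 0.065, 0.0]
ft_force: [0.3, -0.3, -0.8]
gripper_width: 0.002
```

Emit:
{"fn": "send_rows", "kwargs": {"rows": [0.46,-0.63,0.2,0,0,0.05,255,0.46,-0.63,0.2,0,0,0,255,0.46,-0.63,0.2,0,0,0,255,0.46,-0.63,0.2,0,0,0,255,0.46,-0.63,0.2,0,0,0,255,0.46,-0.63,0.2,0,0,0,255,0.45,-0.63,0.2,0,0,0,255,0,0,0,0,0,0,255]}}

```text
time: 2.5
eef_pos: [0.4912, -0.0946, 0.1657]
eef_rot: [-0.001, 0.998, 0.06, -0.0]
ft_force: [-0.0, -0.1, 0.2]
gripper_width: 0.006
```

Emit:
{"fn": "send_rows", "kwargs": {"rows": [0,-0.05,0.6,0,0,0,255,0,0,0.6,0,0,0,255,0,0,0.6,0,0,0,255,0,0,0.6,0,0,0,255,0,0,0.5,0,0,0,255,0,0,0.4,0,0,0,255,0,0,0,0,0,0,255,0,0,0,0,0,0,255]}}

```text
time: 3.3
eef_pos: [0.4896, -0.0972, 0.0348]
eef_rot: [0.0, 0.998, 0.057, -0.0]
ft_force: [-0.6, -0.5, 0.3]
gripper_width: 0.003
```

```bash
python3 - <<'E'
from h import *
c=snap("top","top1");d=snap("scene","scene1")
a=cv2.resize(c["pixels"][80:280,240:500],None,fx=2,fy=2);b=cv2.resize(d["pixels"][100:320,140:400],None,fx=2,fy=2)
h=max(len(a),len(b));a=cv2.copyMakeBorder(a,0,h-len(a),0,0,0);b=cv2.copyMakeBorder(b,0,h-len(b),0,0,0)
cv2.imwrite("pics/m1.png",cv2.resize(np.hstack([a,b])[:,:,::-1],(800,338)))
E
```

```text
(no output)
```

View pics/m1.png

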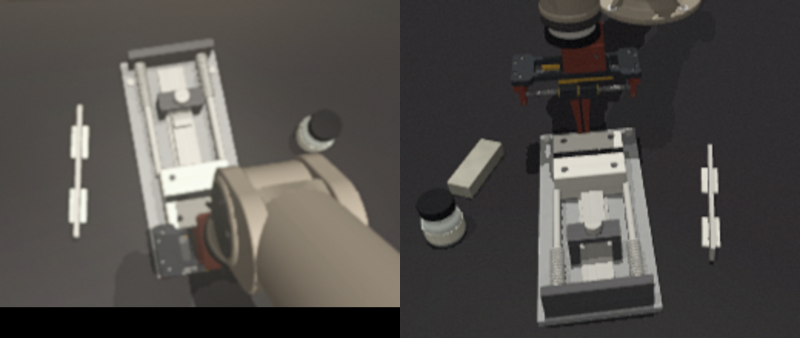

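The gripper is behind the slide with the fingertips just short of its near face, and nothing has moved (montage: fingers at about (578,115), block edge at about row 130). I approach gently until contact.

Emit:
{"fn": "send_rows", "kwargs": {"rows": [0.1,-0.1,0,0,0,-0.03,255,0.1,0,0.05,0,0,0,255,0.1,0,0,0,0,0,255,0.1,0,0,0,0,0,255,0,0,0,0,0,0,255]}}

```text
time: 3.9
eef_pos: [0.5062, -0.0901, 0.0328]
eef_rot: [-0.0, 0.998, 0.06, 0.0]
ft_force: [-0.5, -0.2, -0.2]
gripper_width: 0.008
```

Emit:
{"fn": "send_rows", "kwargs": {"rows": [0.1,0,0,0,0,0,255,0.1,0,0,0,0,0,255,0,0,0,0,0,0,255]}}

```text
time: 4.2
eef_pos: [0.5128, -0.0895, 0.0325]
eef_rot: [0.0, 0.998, 0.06, -0.001]
ft_force: [-2.4, -0.5, 1.2]
gripper_width: 0.009
```

Emit:
{"fn": "send_rows", "kwargs": {"rows": [0.1,0,0,0,0,0,255,0.1,0,0,0,0,0,255,0,0,0,0,0,0,255]}}

```text
time: 4.5
eef_pos: [0.5193, -0.0887, 0.0322]
eef_rot: [0.0, 0.998, 0.06, -0.002]
ft_force: [-5.7, -0.0, 4.6]
gripper_width: 0.004
```

Contact came at x≈0.514, and the slide force has reached about 6 N. I push on to about 50 mm of travel.

Emit:
{"fn": "send_rows", "kwargs": {"rows": [0.1,0,0,0,0,0,255,0.1,0,0,0,0,0,255,0.1,0,0,0,0,0,255,0.1,0,0,0,0,0,255,0.1,0,0,0,0,0,255,0.1,0,0,0,0,0,255,0.1,0,0,0,0,0,255,0,0,0,0,0,0,255]}}

```text
time: 5.3
eef_pos: [0.5459, -0.0855, 0.032]
eef_rot: [0.0, 0.998, 0.06, -0.003]
ft_force: [-9.0, -1.2, 6.5]
gripper_width: 0.003
```

```bash
cat > slide.py <<'E'
from h import *
import sys
c=snap("scene",sys.argv[1]); W=world(c)
d=np.array([.9924,.1228]); o=np.array([.5249,-.0881])+.1*d
R=W[...,:2]-o; X=R@d; Y=R@np.array([-d[1],d[0]])
m=(W[...,2]>.05)&(W[...,2]<.068)&(abs(Y)<.045)&(X<.07)&(X>-.12)&(c["z_map"]>0)
g=(abs(Y)<.008)&(abs(X-.09)<.02)&(W[...,2]>.066)
print("far edge X",np.percentile(X[m],[90,97,99.5]).round(4),"pin head z",np.percentile(W[...,2][g],[50,90]) if g.any() else None)
s=r.get_state();print(s["time"],s["eef_pos"],s["ft_force"])
E
python3 slide.py scene2; python3 - <<'E'
import sys; sys.argv=["",""]
E
```

```text
far edge X [0.0203 0.0221 0.0231] pin head z [0.08338156 0.08497331]
5.35 [ 0.54589786 -0.08548558  0.03201376] [-9.22355802 -0.87313555  6.53792736]
```

Travel is about 32 mm, with the pin lifted to about 84 mm at its head. I go another 20 mm.

Emit:
{"fn": "send_rows", "kwargs": {"rows": [0.1,0,0,0,0,0,255,0.1,0,0,0,0,0,255,0.1,0,0,0,0,0,255,0.1,0,0,0,0,0,255,0.1,0,0,0,0,0,255,0,0,0,0,0,0,255]}}

```text
time: 5.95
eef_pos: [0.5651, -0.0832, 0.0319]
eef_rot: [0.0, 0.998, 0.06, -0.004]
ft_force: [-10.5, 0.1, 8.0]
gripper_width: 0.007
```

```bash
python3 slide.py scene3
```

```text
far edge X [0.0394 0.0415 0.0423] pin head z [0.07457479 0.07627731]
6.0 [ 0.56496045 -0.08317127  0.03190361] [-9.57691945 -1.03920004  8.510679  ]
```

Travel is about 51 mm and the pin head is back at about 76 mm, so the pin has dropped. I now back off straight.

Emit:
{"fn": "send_rows", "kwargs": {"rows": [-0.1,0,0,0,0,0,255,-0.1,0,0,0,0,0,255,-0.1,0,0,0,0,0,255,-0.2,0,0,0,0,0,255,-0.3,0,0,0,0,0,255,-0.4,0,0,0,0,0,255,-0.4,0,0,0,0,0,255,0,0,0,0,0,0,255]}}

```text
time: 6.8
eef_pos: [0.5032, -0.0909, 0.0326]
eef_rot: [0.0, 0.998, 0.06, -0.001]
ft_force: [-0.0, -0.0, -0.2]
gripper_width: 0.005
```

Emit:
{"fn": "send_rows", "kwargs": {"rows": [0,0,-0.4,0,0,0,255,0,0,-0.7,0,0,0,255,0,0,-0.7,0,0,0,255,0,0,-0.7,0,0,0,255,0,0,-0.7,0,0,0,255,0,0,-0.4,0,0,0,255,0,0,0,0,0,0,255,0,0,0,0,0,0,255]}}

```text
time: 7.6
eef_pos: [0.5057, -0.0903, 0.1765]
eef_rot: [0.0, 0.998, 0.06, 0.0]
ft_force: [-0.6, 0.2, -0.9]
gripper_width: 0.006
```

```bash
python3 slide.py scene4; python3 - <<'E'
from h import *
a,b=[dict(np.load(f"pics/{n}.npz")) for n in("scene0","scene4")]
# loose things' regions: mean colour change
for n,(x0,x1,y0,y1) in dict(jarhone=(140,215,180,270),runner=(325,360,185,280)).items():
    d=np.abs(a["pixels"][y0:y1,x0:x1].astype(int)-b["pixels"][y0:y1,x0:x1]).max(2); print(n,(d>40).sum(),d.mean().round(2))
cv2.imwrite("pics/m4.png",cv2.resize(b["pixels"][80:330,120:420,::-1],(720,600)))
E
```

```text
far edge X [0.0263 0.0282 0.0291] pin head z [0.07467253 0.07619148]
7.65 [ 0.5051422  -0.09024094  0.17582965] [-0.52769232  0.22447868  0.52150075]
jarhone 0 2.72
runner 0 2.63
```

View pics/m4.png

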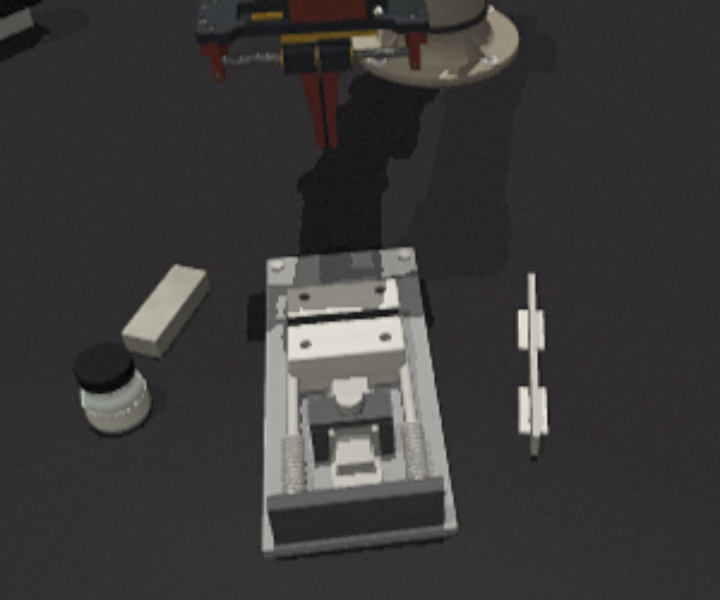

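The slide rests about 40 mm out (far edge at 0.028 against about -0.011 at home), short of the end stop. The pin head is down at (350,395), the fingers are clear, and the loose parts have not moved. I hand in.

```bash
python3 -c "
from rig import job_done; print(job_done())"
```

```text
the job is handed in; nothing more can be done
None
```

The slide is latched on the stop pin at its middle position, and I handed the job in at about 7.7 s.

- **Push:** I pushed the slide's near face with the closed fingertips to about 51 mm of travel, short of the 80 mm end stop. Push force at the stops where I read it peaked at about 10.5 N along the push and 8.5 N upward.
- **Pin:** The camera showed the pin lift (head top at about 84 mm) and drop back to about 76 mm before I let go.
- **Release:** I backed straight off and raised the tool. The slide sprang back to about 40 mm and stayed there in the last picture, though its depth-based edge reading is only good to a few millimetres.
- **Last checks:** The pin was down, the tool force was about 0 with the tool about 176 mm up, and the runner, jar and hone showed no change between the first and last pictures. No check failed or disagreed, and `job_done()` gives no verdict.

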